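Slide the standing torch back into the row

TASK

The solar torch has been left standing on its lens out near the front edge of the blue shelf, where it may be knocked off. Push it with the fingertips, low on its wide head only so that it slides and stays upright, back into the gap between the clear jar and the turntable until it stands against the back rail, with a finger's width or more left free on both sides. Do not take hold of it or lift it, and leave the jar, the turntable, the lantern and the other things on the shelf as they are.

Things in the scene. Friction and masses are not known exactly. Their poses are not given: they have to be found in the camera images.
- shelf: Fixed blue wooden shelf on the table: board 300 mm deep (its x, pointing away from the robot to the back rail), 1000 mm wide (its y), 22 mm thick. Origin at the centre of the board's underside. Along its back a rail stands 45 mm over the board, its flat inner face 132 mm from the origin along +x. End cheeks 70 mm high. Place and yaw vary.
- torch: Thing to push: loose grey plastic solar torch, 0.2 to 0.4 kg, standing upright on its lens, 195 mm tall. Bottom: wide round head 68 mm across, 32 mm high; then a cone 22 mm high narrowing to a tube 32 mm across up to the top, a dark solar strip on one side. Origin on its axis at the underside, z up its axis. Friction on the shelf about 0.6; pushed over 45 mm above the board it tips.
- turntable: Foot of the white plastic turntable, fixed on the shelf. Its deck is a freely turning round disc of 160 mm diameter, from 11 to 21 mm above the board, centred on the foot. Origin on its axis at the shelf top; axes parallel to the shelf's. The gap for the torch lies on its -y side.
- lantern: Loose upright cream lantern, 70 mm square, 180 mm tall with its wire handle, standing near the middle of the turntable's deck. Origin at the centre of its underside. To be left alone.
- jar: Loose clear plastic jar with a white screw lid, 74 mm diameter, 80 mm tall, standing close to the back rail on the other side of the gap. Origin on its axis at the underside. To be left alone.
- spoon: Loose wooden spoon lying on the board near its front edge, 220 mm long, up to 43 mm wide and 18 mm high, along its x axis. Origin at mid-length, underside. To be left alone.
- opener: Loose steel bottle opener lying flat in front of the turntable, 135 mm long along its x axis, 41 mm wide, 7 mm high. Origin near mid-length, underside. To be left alone.
- mug: Loose white mug, 80 mm diameter, 82 mm tall, handle to its +y. Origin at the centre of its underside. To be left alone.
- matchbox: Loose closed matchbox lying flat in front of the jar, 56 x 36 x 16 mm (its x, y, z). Origin at the centre of its underside. To be left alone.
- tin: Loose plain aluminium tin, 68 mm diameter, 100 mm tall, beyond the turntable. Origin at the centre of its underside. To be left alone.
There are look-alikes about, which are no part of the job. Of the things shaped like the torch, the grey one is meant.

How it is judged:
By the outcome, as a careful person would: the job done as asked, in the order asked, and still so for the second after the job is handed in, with the robot touching nothing.
It also fails if it takes over 45 s, if anything falls off the work surface, if the arm or the gripper's body presses on something with over 40 N, if the wrist force passes 120 N, or if a joint passes its speed limit or range.

ROBOT

A 6-joint arm with a two-finger parallel gripper is mounted at the origin on the work surface. World frame = base frame: x ahead of the robot, y to its left, z up, the work surface at z = 0. Lengths are in m, angles in rad, forces in N, time in s.
With the tool pointing down it reaches from about 0.35 to 0.725 m from the base axis. Payload 6 kg.
Tool frame: the origin (TCP) lies midway between the tips of the shut fingers; the grasp point (between the pads) lies 19 mm behind it; z points along the fingers, y is the line along which they close (so a half turn about z gives the same grasp; the last joint's range is limited). The gripper opens to 85 mm and grips with 20 to 120 N. Pads are 22 mm wide; open, the fingers measure 114 mm over their backs; the gripper's body (76 mm by 85 mm) begins 54 mm behind the grasp point. The pads swing forward as they close: fully open they stand 13 mm farther back than shut.
Start: joints at [1.443, 0.04, 0.085, 0, -1.615, -0.334], TCP at [0.267, 0.537, 0.231] pointing down, gripper open.
Joint ranges: [-2.56, 2.56], [-1.29, 2.01], [-1.08, 1.49], [-3.29, 1.98], [-2.81, -0.18], [-2.99, 2.99]. Speed limits (rad/s): [2.57, 2.57, 3.01, 3.14, 3.14, 3.14].

INTERFACE

Orientations are given as a 3x3 rotation matrix whose columns are the frame's x, y, z axes.
In Python, from workcell import ctrl, read_camera, calibration, workorder gives the robot as it stands.
- The arm moves only by the tool servo_tool, never from a script. Its argument "targets" is text: rows parted by semicolons, each of 7 numbers parted by spaces: the shift along the world's x, y, z in cm, then the turn, a rotation vector about the world's x, y, z in degrees, then the gripper's target within -1 to 1 (fully open at 1, half-way at 0, shut at -1). In form: tx ty tz wx wy wz jaw; .... A call has 1 to 8 rows; each row is the pose to reach, as a shift and turn from the pose commanded when the call began; what a row does not reach only later rows make up. A row lasts 1/12 s, in which the tool goes at most 41.7 mm and 7.16 degrees, less where a joint would pass 70% of its speed; a pose out of reach is approached as far as the arm can. A call with a gripper value outside its range is refused whole. The fingers move at their own pace and stop on an object; "grip_force" is the grip in N (left out, the last holds). Time passes only in rows, so rows that repeat a pose let the fingers close. It gives the time, the measured TCP pose, the force, the opening and the grip force at its end, in the units of the state.
- ctrl.observe(): the state, without advancing time (a new reading comes with each control period).
- read_camera(name): name is "side" or "top" or "wrist"; returns the picture (384x512x3 uint8, red, green, blue); there is no depth.
- calibration(name): a dict with "vertical_fov" (degrees; the focal length in pixels is half the picture's height over the tangent of half this angle, whatever the lens; pixels are square), "cx", "cy" (the principal point, pixels), "k1" (the pictures are not rectified: a ray, as slopes to the right and down, at radius r is drawn at 1 + k1 r^2 times it, then the intrinsics apply), "world_to_cam" (4x4, takes a point from world to camera coordinates). Camera axes: x right, y down, z forward; pixel columns grow to the right and rows downward; lengths in m; the calibration is good to about 2 mm. A picture is of the moment at which its call begins: read the wrist's pose just before it. calibration takes no time and is no camera call; for the wrist camera it gives the pose at the moment of the call.
- workorder.sign_off(): hands the job in; it is judged then, once.
The state is a dict: "clock": time; "qpos": joint angles; "qd": joint speeds; "tau": joint torques, N m; "tcp_pos": TCP position; "tool_rot": TCP orientation; "ft_force": force on the tool from outside, world axes, zero at the start; "torque": the same for the moment, N m; "opening": finger opening in m; "grip_force": force on a finger pad.
Only numpy, scipy, OpenCV 4.12 (cv2) and the standard library are available. Lean on these libraries where they do the work, as an engineer would, in place of code of your own. Each camera call takes 0.05 s, during which the arm holds its last target. There are 200 camera calls.

## Working session

There is one attempt and no reset: what is moved stays moved. The work goes in short steps, Python scripts to look and compute and a tool call to move; the robot and the scene stay as the last step left them, time stands still between calls to the robot, and variables do not carry over. Pictures are saved under pics/ and viewed, at most 10 in all, crops included, and the job is handed in when it is done.

Besides the shell and the picture viewer there is one more tool, called after "Call:" as name(argument=value, ...), one argument or row to a line, values as JSON. servo_tool: Moves the arm, as the interface text tells. Its arguments: {"type":"object","properties":{"targets":{"type":"string"},"grip_force":{"type":"number"}},"required":["targets"]}

```bash
mkdir -p pics; cat > h.py <<'E'
import numpy as np, cv2
from workcell import ctrl, read_camera, calibration, workorder
def K(c):
    f=192/np.tan(np.radians(c["vertical_fov"])/2)
    return np.array([[f,0,c["cx"]],[0,f,c["cy"]],[0,0,1.]]),np.array([c["k1"],0,0,0,0])
def proj(c,P):
    k,d=K(c);M=np.array(c["world_to_cam"])
    return cv2.projectPoints(np.array(P,float).reshape(-1,3),cv2.Rodrigues(M[:3,:3])[0],M[:3,3],k,d)[0][:,0]
def onz(c,px,z):
    k,d=K(c);M=np.array(c["world_to_cam"]);R=M[:3,:3];o=-R.T@M[:3,3]
    u=cv2.undistortPointsIter(np.array(px,float).reshape(-1,1,2),k,d,None,None,(3,50,1e-9))[:,0]
    r=np.c_[u,np.ones(len(u))]@R
    return o+r*((z-o[2])/r[:,2])[:,None]
E
python3 - <<'E'
from h import *
for n in("top","side"):
    im=read_camera(n);c=calibration(n);print(n,{k:np.round(v,3).tolist() for k,v in c.items()})
    cv2.imwrite(f"pics/{n}0.png",cv2.resize(im[:,:,::-1],(800,600),interpolation=cv2.INTER_CUBIC))
print({k:np.round(v,3).tolist() for k,v in ctrl.observe().items()})
E
```

```text
top {'vertical_fov': 55.562, 'cx': 253.376, 'cy': 188.878, 'k1': -0.091, 'world_to_cam': [[0.018, -1.0, -0.008, 0.013], [-0.996, -0.017, -0.091, 0.509], [0.091, 0.01, -0.996, 1.126], [0.0, 0.0, 0.0, 1.0]]}
side {'vertical_fov': 50.536, 'cx': 253.671, 'cy': 187.227, 'k1': -0.011, 'world_to_cam': [[0.97, -0.243, 0.009, -0.505], [-0.161, -0.671, -0.724, 0.123], [0.182, 0.701, -0.69, 1.071], [0.0, 0.0, 0.0, 1.0]]}
{'clock': 0.1, 'qpos': [1.443, 0.041, 0.084, -0.0, -1.615, -0.334], 'qd': [0.0, 0.001, 0.001, 0.004, -0.0, -0.001], 'tau': [-0.005, -36.935, 34.828, 6.952, -0.005, 0.0], 'tcp_pos': [0.267, 0.537, 0.23], 'tool_rot': [[0.895, -0.446, -0.001], [-0.446, -0.895, -0.001], [0.0, 0.002, -1.0]], 'ft_force': [-0.329, 0.252, 0.469], 'torque': [0.007, -0.008, 0.011], 'grip_force': 0.0, 'opening': 0.085}
```

View pics/top0.png

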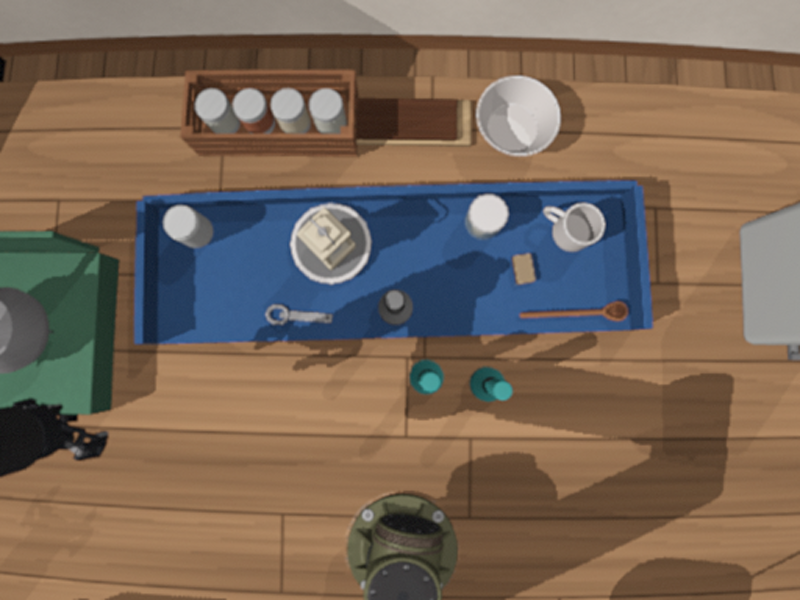

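View pics/side0.png

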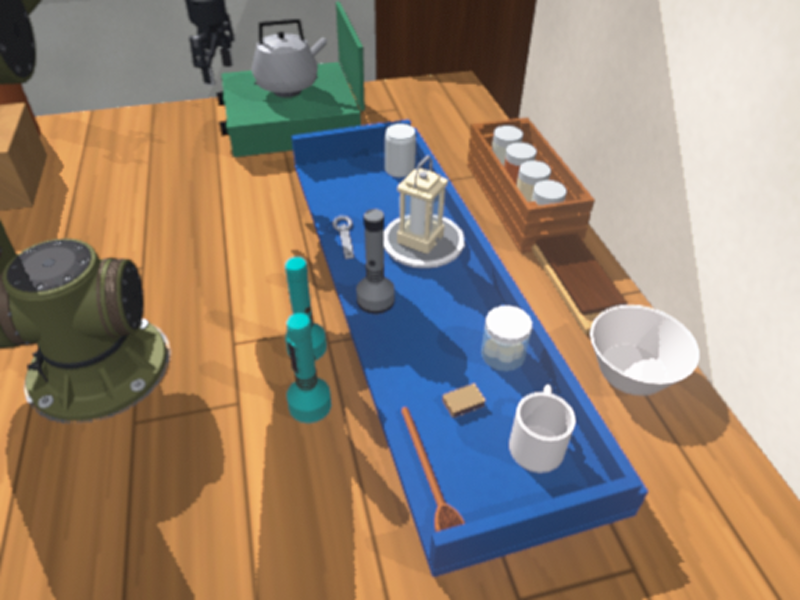

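The top view (800x600) shows the grey torch at (395,306), the turntable at (331,243), the jar lid at (488,216), the matchbox at (525,268) and the opener at (300,315). Two teal look-alikes stand on the table at (427,377) and (490,385). The side view agrees with this.

```bash
cat > fit.py <<'E'
from h import *
from scipy.optimize import minimize
Z0=0.022
def ring(x,y,r,z):
    a=np.linspace(0,2*np.pi,48);return np.c_[x+r*np.cos(a),y+r*np.sin(a),0*a+z]
def sil(c,x,y,prof,S=4):
    m=np.zeros((384*S,512*S),np.uint8)
    for (r1,z1),(r2,z2) in zip(prof[:-1],prof[1:]):
        p=proj(c,np.r_[ring(x,y,r1,Z0+z1),ring(x,y,r2,Z0+z2)])
        cv2.fillConvexPoly(m,cv2.convexHull(np.round((p+.5)*S).astype(np.int32)),255)
    return cv2.resize(m,(512,384),interpolation=cv2.INTER_AREA)/255.
TORCH=[(.034,0),(.034,.032),(.016,.054),(.016,.195)]
DECK=[(.08,.011),(.08,.021)]
LID=[(.037,.062),(.037,.08)]
def fitrev(views,prof,x0,pad=12):
    # views: list of (calib, soft mask)
    def cost(p):
        s=0
        for c,m in views:
            q=sil(c,p[0],p[1],prof)
            s+=((q-m)**2).sum()/q.sum()
        return s
    boxes=[]
    for i,(c,m) in enumerate(views):
        q=sil(c,*x0,prof)>0; q=cv2.dilate(q.astype(np.uint8),np.ones((2*pad+1,)*2)); views[i]=(c,m*q)
    r=minimize(cost,x0,method="Nelder-Mead",options=dict(initial_simplex=[x0,[x0[0]+.008,x0[1]],[x0[0],x0[1]+.008]],xatol=1e-4))
    return r.x,r.fun
E
python3 - <<'E'
from fit import *
s=1.5625
I={n:cv2.cvtColor(cv2.resize(cv2.imread(f"pics/{n}0.png"),(512,384),interpolation=cv2.INTER_AREA),cv2.COLOR_BGR2HSV) for n in("top","side")}
C={n:calibration(n) for n in I}
def P(n,px,z): return onz(C[n],np.array(px)/s-.2,z)
T="top"
g=lambda a:np.round(a,3).tolist()
print("rough torch",g(P(T,[(395,307)],.05)),"tt",g(P(T,[(331,243)],.043)),"jar",g(P(T,[(488,214)],.102)),"mb",g(P(T,[(525,268)],.038)))
print("teal",g(P(T,[(427,377),(432,380),(485,380),(502,391)],[.05,.195,.05,.195])))
print("front edge",g(P(T,[(160,342),(380,336),(630,329)],.022)),"rail top in",g(P(T,[(160,197),(400,190),(625,185)],.067)))
print("opener",g(P(T,[(277,316),(331,317)],.026)),"lantern",g(P(T,[(330,240)],.15)),"spoon tip",g(P(T,[(521,315)],.03)))
blue={n:((I[n][...,0]>100)&(I[n][...,0]<128)&(I[n][...,1]>110)).astype(float) for n in I}
for n in I: print(n,[I[n][y,x].tolist() for x,y in ({'top':[(253,197),(260,180),(212,165),(220,180)],'side':[(240,189),(238,160),(260,190)]}[n])])
for n in I:
    cv2.imwrite(f"pics/b{n}.png",(255*blue[n]))
E
```

```text
rough torch [[0.483, 0.024, 0.05]] tt [[0.61, 0.154, 0.043]] jar [[0.661, -0.151, 0.102]] mb [[0.567, -0.236, 0.038]]
teal [[0.348, -0.041, 0.05], [0.35, -0.043, 0.195], [0.343, -0.155, 0.05], [0.333, -0.162, 0.195]]
front edge [[0.405, 0.504, 0.022], [0.426, 0.053, 0.022], [0.448, -0.455, 0.022]] rail top in [[0.696, 0.502, 0.067], [0.714, 0.018, 0.067], [0.735, -0.434, 0.067]]
opener [[0.463, 0.262, 0.026], [0.463, 0.152, 0.026]] lantern [[0.596, 0.143, 0.15]] spoon tip [[0.473, -0.229, 0.03]]
top [[0, 2, 108], [107, 157, 91], [20, 30, 128], [110, 96, 133]]
side [[113, 17, 123], [107, 19, 95], [108, 182, 172]][ WARN:0@0.718] global loadsave.cpp:1063 imwrite_ Unsupported depth image for selected encoder is fallbacked to CV_8U.
```

```bash
python3 - <<'E'
from fit import *
I={n:cv2.cvtColor(cv2.resize(cv2.imread(f"pics/{n}0.png"),(512,384),interpolation=cv2.INTER_AREA),cv2.COLOR_BGR2HSV) for n in("top","side")}
C={n:calibration(n) for n in I}
M={n:(I[n][...,1]<75).astype(float) for n in I}
V=lambda ns:[(C[n],M[n]) for n in ns]
for nm,pr,x0 in(("torch",TORCH,[.483,.024]),("deck",DECK,[.61,.154]),("lid",LID,[.661,-.151])):
    for ns in (["top"],["side"],["top","side"]):
        x,f=fitrev(V(ns),pr,x0,6); print(nm,ns,np.round(x,4),round(f,3))
# overlay shelf model
im=cv2.imread("pics/top0.png");im2=cv2.imread("pics/side0.png")
yaw=.0435
u=np.array([np.cos(yaw),np.sin(yaw)]);v=np.array([-u[1],u[0]]);o=np.array([.426,.053])+.15*u; o=o-v*(o@v-(np.array([.42,.02])@v))
print("shelf o",o)
for a,z in((.132,.067),(.132,.022),(-.15,.022)):
    for n,m in(("top",im),("side",im2)):
        L=np.array([np.r_[o+a*u+t*v,z] for t in np.linspace(-.5,.5,30)])
        cv2.polylines(m,[np.round((proj(C[n],L)+.5)*1.5625-.5).astype(int)],False,(0,255,255),1)
cv2.imwrite("pics/ov.png",np.hstack([im[150:400,330:530],im2[150:400,330:530]]).repeat(2,0).repeat(2,1))
E
```

```text
torch ['top'] [0.4842 0.0237] 0.018
torch ['side'] [0.4872 0.0256] 0.182
torch ['top', 'side'] [0.4845 0.0232] 0.214
deck ['top'] [0.6113 0.1559] 0.039
deck ['side'] [0.6131 0.1574] 0.255
deck ['top', 'side'] [0.6119 0.1567] 0.297
lid ['top'] [ 0.662  -0.1517] 0.17
lid ['side'] [ 0.6649 -0.1545] 0.335
lid ['top', 'side'] [ 0.6644 -0.1534] 0.518
shelf o [0.57728045 0.02684602]
```

View pics/ov.png

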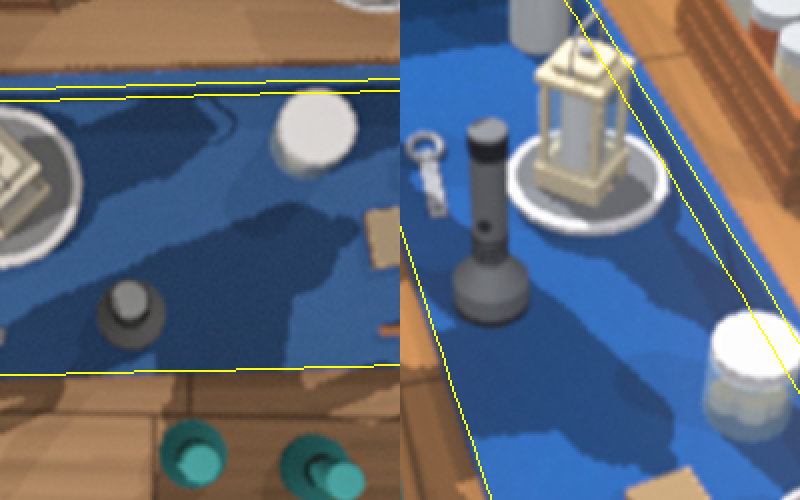

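Call:
servo_tool(
  targets="2 -4 1.5 0 0 0 0;4 -8 3 0 0 0 0;6 -12 5 0 0 0 0;7.5 -16 5 0 0 0 0;9 -20 5 -2.5 -5 0 0;10.5 -24 5 -5 -10 0 0;12 -28 5 -7.5 -15 0 0;13 -32 5 -9.8 -19.7 0 0",
)

```text
clock: 0.77
tcp_pos: [0.3922, 0.2354, 0.2813]
tool_rot: [[0.828, -0.446, 0.339], [-0.412, -0.895, -0.169], [0.379, -0.0, -0.925]]
ft_force: [-0.1, -1.5, 0.1]
opening: 0.0428
grip_force: 0.0
```

Call:
servo_tool(
  targets="1 -4 0 0 0 0 0;2 -8 0 0 0 0 0;3 -12 0 0 0 0 0;3.3 -15.5 0 0 0 0 0;3.3 -16.7 0 0 0 0 0;3.3 -16.7 0 0 0 0 0;3.3 -16.7 0 0 0 0 0",
)

```text
clock: 1.35
tcp_pos: [0.4244, 0.0695, 0.2812]
tool_rot: [[0.829, -0.447, 0.335], [-0.415, -0.895, -0.167], [0.375, -0.001, -0.927]]
ft_force: [0.1, 0.1, 0.4]
opening: 0.0425
grip_force: 0.0
```

```bash
python3 - <<'E'
from h import *
s=ctrl.observe();print(np.round(s["tcp_pos"],4),np.round(s["qpos"],3),np.round(s["ft_force"],1))
a=read_camera("side");
c=calibration("wrist");w=read_camera("wrist")
cv2.imwrite("pics/s1.png",cv2.resize(np.hstack([a[:,:384],w])[:,:,::-1],(800,343)))
E
```

```text
[0.4244 0.0695 0.2812] [ 0.971 -0.702 -0.573  0.381 -1.639  0.174] [0.1 0.1 0.4]
```

View pics/s1.png

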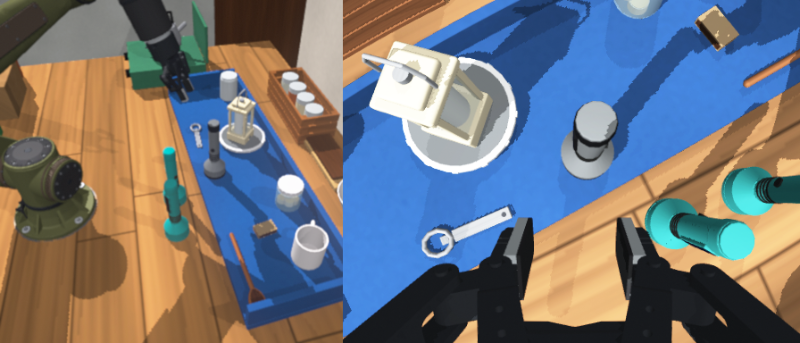

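```bash
python3 - <<'E'
from h import *
s=ctrl.observe();c=calibration("side");p=s["tcp_pos"]
print(np.round(p,4),"tcp in side (crop px of s1)",proj(c,[p,[.4845,.0235,.217]])*800/896)
w=calibration("wrist");M=np.array(w["world_to_cam"]);print("wristcam pos",np.round(-M[:3,:3].T@M[:3,3],3))
print("torch in wrist view px",proj(w,[[.4845,.0235,.022],[.4845,.0235,.217],p])*800/896+[343,0])
E
```

```text
[0.4245 0.0707 0.2809] tcp in side (crop px of s1) [[187.53410526  96.33296791]
 [212.81765904 121.96727203]]
wristcam pos [0.441 0.062 0.443]
torch in wrist view px [[584.52999989 154.4314135 ]
 [593.5068141  120.06977325]
 [572.44695853 230.56334112]]
```

Call:
servo_tool(
  targets="0.3 -1 -1 0 0 0 0;0.6 -2 -3 0 0 0 0;0.6 -2 -3 0 0 0 0;0.6 -2 -3 0 0 0 0",
)

```text
clock: 1.78
tcp_pos: [0.4303, 0.0505, 0.2504]
tool_rot: [[0.831, -0.445, 0.334], [-0.412, -0.895, -0.169], [0.374, 0.002, -0.927]]
ft_force: [0.2, 0.4, 1.2]
opening: 0.0428
grip_force: 0.0
```

```bash
python3 - <<'E'
from h import *
s=ctrl.observe();print(np.round(s["tcp_pos"],4),np.round(s["qpos"],3),np.round(s["qd"],3))
print(np.round(s["tool_rot"],3))
E
```

```text
[0.4303 0.0505 0.2504] [ 0.915 -0.725 -0.64   0.376 -1.58   0.213] [ 0.008 -0.001  0.042  0.019 -0.008 -0.002]
[[ 0.831 -0.445  0.334]
 [-0.412 -0.895 -0.169]
 [ 0.374  0.002 -0.927]]
```

Call:
servo_tool(
  targets="0 0 -3 0 0 0 0;0 0 -6 0 0 0 0;0 0 -9 0 0 0 0;0 0 -12 0 0 0 0;0 0 -15 0 0 0 0;0 0 -18 0 0 0 0;0 0 -18 0 0 0 0;0 0 -18 0 0 0 0",
)

```text
clock: 2.45
tcp_pos: [0.4305, 0.0504, 0.0718]
tool_rot: [[0.831, -0.444, 0.335], [-0.411, -0.896, -0.169], [0.375, 0.002, -0.927]]
ft_force: [-0.1, 0.1, 1.5]
opening: 0.0431
grip_force: 0.0
```

```bash
python3 - <<'E'
from h import *
s=ctrl.observe();print(np.round(s["tcp_pos"],4),np.round(s["qpos"],3),np.round(s["ft_force"],1))
a=read_camera("side");w=read_camera("wrist")
cv2.imwrite("pics/s2.png",cv2.resize(np.hstack([a[:,100:484],w])[:,:,::-1],(800,343)))
E
```

```text
[0.4305 0.0504 0.0718] [ 0.911 -0.76  -0.987  0.394 -1.288  0.099] [-0.1  0.1  1.5]
```

View pics/s2.png

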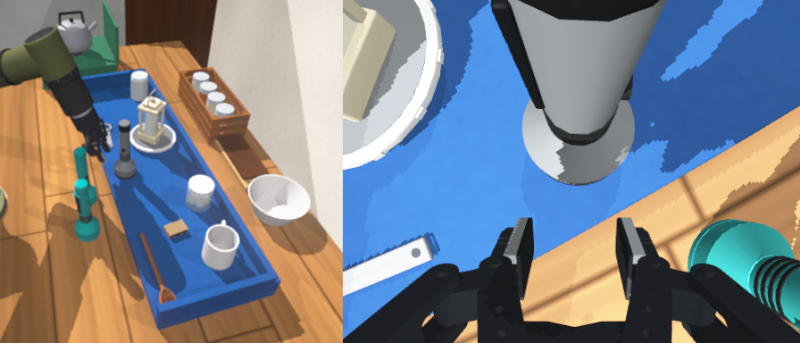

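The side and wrist views show the fingers behind the torch, with the tube filling the wrist view at (590,60) and the shoulder fold near its limit. I'll lean the tool further and turn its lean to the left.

```bash
cat >> h.py <<'E'
from scipy.spatial.transform import Rotation as Ro
def pose(face,tilt):
    a,t=np.radians([face,tilt]);f=np.array([np.cos(a),np.sin(a),0]);z=np.array([0,0,1.])
    tz=np.sin(t)*f-np.cos(t)*z;tx=np.cos(t)*f+np.sin(t)*z
    return np.c_[tx,np.cross(tz,tx),tz],f
def rv(A,B): return np.degrees(Ro.from_matrix(B@A.T).as_rotvec()).round(2)
E
python3 - <<'E'
from h import *
s=ctrl.observe();R0=np.array(s["tool_rot"]);R,f=pose(-50,33)
print("rotvec",rv(R0,R),"shift cm",100*(np.array([.4845,.0235,.034])-.054*f-s["tcp_pos"]))
E
```

```text
rotvec [ -6.88  -8.52 -23.54] shift cm [ 1.82694869  1.36097272 -4.03409357]
```

Call:
servo_tool(
  targets="0.5 1 0.5 -1.7 -2.1 -5.9 0;1 1.4 0.5 -3.4 -4.2 -11.8 0;1.5 1.4 0.5 -5.1 -6.3 -17.6 0;1.8 1.4 0 -6.9 -8.5 -23.5 0;1.8 1.4 -2 -6.9 -8.5 -23.5 0;1.8 1.4 -4 -6.9 -8.5 -23.5 0;1.8 1.4 -4 -6.9 -8.5 -23.5 0;1.8 1.4 -4 -6.9 -8.5 -23.5 0",
)

```text
clock: 3.22
tcp_pos: [0.4491, 0.0648, 0.0329]
tool_rot: [[0.54, -0.766, 0.348], [-0.642, -0.643, -0.418], [0.543, 0.002, -0.839]]
ft_force: [1.0, -0.3, 0.5]
opening: 0.0428
grip_force: 0.0
```

```bash
python3 - <<'E'
from h import *
s=ctrl.observe();print(np.round(s["tcp_pos"],4),np.round(s["qpos"],3),np.round(s["ft_force"],1))
a=read_camera("side");w=read_camera("wrist")
cv2.imwrite("pics/s3.png",cv2.resize(np.hstack([a[60:340,150:410].repeat(2,0).repeat(2,1)[:384*2:,:],cv2.resize(w,(747,560))])[:,:,::-1],(800,353)))
E
```

```text
[0.4491 0.0648 0.0329] [ 1.007 -0.456 -0.989  0.57  -1.284 -0.542] [ 1.  -0.3  0.5]
```

View pics/s3.png

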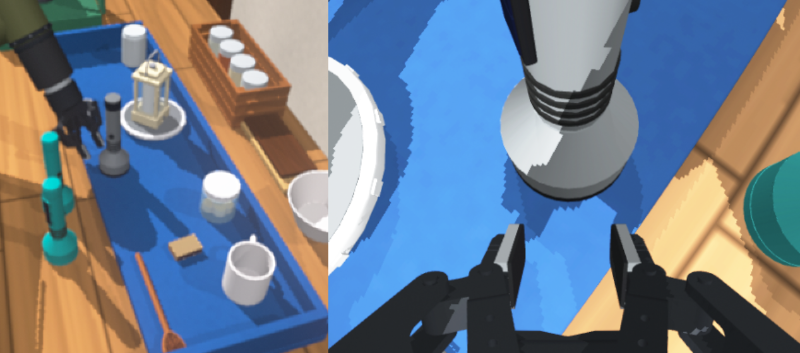

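Call:
servo_tool(
  targets="0.5 -0.6 0 0 0 0 0;0.85 -1.0 0 0 0 0 0;1.1 -1.35 0 0 0 0 0;1.5 -1.6 0 0 0 0 0;1.9 -1.8 0 0 0 0 0;2.35 -2.0 0 0 0 0 0;2.8 -2.2 0 0 0 0 0;2.8 -2.2 0 0 0 0 0",
)

```text
clock: 3.98
tcp_pos: [0.4771, 0.0417, 0.0313]
tool_rot: [[0.54, -0.767, 0.346], [-0.643, -0.642, -0.418], [0.543, 0.003, -0.84]]
ft_force: [-0.6, 0.2, 0.6]
opening: 0.0424
grip_force: 0.2
```

```bash
cat > look.py <<'E'
from fit import *
import sys
def torch(x0,pad=8):
    s=ctrl.observe();c=calibration("top");a=cv2.cvtColor(read_camera("top"),cv2.COLOR_RGB2HSV)
    c2=calibration("side");b=cv2.cvtColor(read_camera("side"),cv2.COLOR_RGB2HSV)
    out=[]
    for cc,im in((c,a),(c2,b)):
        out.append(fitrev([(cc,((im[...,1]<75)&(im[...,2]>60)).astype(float))],TORCH,list(x0),pad))
    print("tcp",np.round(s["tcp_pos"],4),"ft",np.round(s["ft_force"],1),"torch top",out[0][0].round(4),round(out[0][1],3),"side",out[1][0].round(4),round(out[1][1],3),"q3",round(s["qpos"][2],3))
    return s
E
python3 - <<'E'
from look import *
s=torch([.505,.012])
w=read_camera("wrist");t=read_camera("top")
cv2.imwrite("pics/s4.png",np.hstack([cv2.resize(w,(400,300)),cv2.resize(t[110:230,160:320],(400,300))])[:,:,::-1])
E
```

```text
tcp [0.4771 0.0417 0.0313] ft [-0.6  0.2  0.6] torch top [0.4981 0.0179] 0.182 side [0.4993 0.0197] 0.565 q3 -0.966
```

View pics/s4.png

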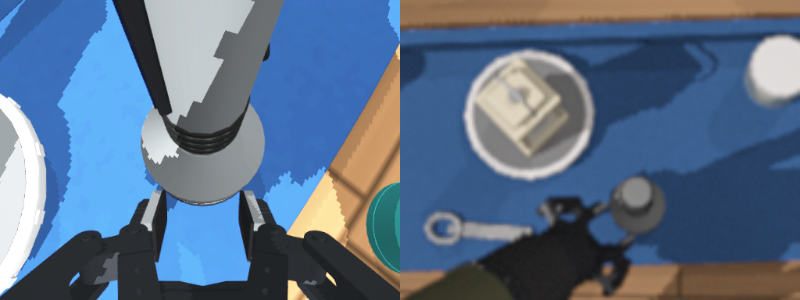

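The views show both fingertips against the head's rim, the torch upright and nothing else touched.

```bash
cat > plan.py <<'E'
from h import *
def rows(t0,t1,f0,f1,n,d=.032):
    g=lambda a:np.array([np.cos(np.radians(a)),np.sin(np.radians(a))])
    p0=np.array(t0)-d*g(f0)
    for k in range(1,n+1):
        s=k/n;f=f0+(f1-f0)*s;p=np.array(t0)*(1-s)+np.array(t1)*s-d*g(f)-p0
        print(np.round(100*p,2),round(f-f0,1))
E
python3 -c "
from plan import *
rows((.498,.018),(.536,.0),-50,-32,8)"
```

```text
[ 0.38 -0.31] 2.2
[ 0.76 -0.62] 4.5
[ 1.15 -0.93] 6.8
[ 1.54 -1.25] 9.0
[ 1.94 -1.57] 11.2
[ 2.33 -1.9 ] 13.5
[ 2.74 -2.23] 15.8
[ 3.14 -2.56] 18.0
```

Call:
servo_tool(
  targets="0.38 -0.31 0.1 0 0 2.2 0;0.76 -0.62 0.1 0 0 4.5 0;1.15 -0.93 0.1 0 0 6.8 0;1.54 -1.25 0.1 0 0 9 0;1.94 -1.57 0.1 0 0 11.2 0;2.33 -1.9 0.1 0 0 13.5 0;2.74 -2.23 0.1 0 0 15.8 0;3.14 -2.56 0.1 0 0 18 0",
)

```text
clock: 4.85
tcp_pos: [0.5078, 0.0165, 0.0319]
tool_rot: [[0.714, -0.528, 0.459], [-0.443, -0.849, -0.289], [0.543, 0.003, -0.84]]
ft_force: [-1.7, 0.9, -1.2]
opening: 0.0426
grip_force: 0.8
```

```bash
python3 - <<'E'
from look import *
s=torch([.533,.001]);print(np.round(s["qpos"],2))
R=np.array(s["tool_rot"]);print(np.degrees(np.arctan2(R[1,2],R[0,2])))
from plan import rows
rows((.534,.001),(.577,-.009),-32,-24,8)
E
```

```text
tcp [0.5078 0.0165 0.0319] ft [-1.7  0.9 -1.2] torch top [0.5352 0.0006] 0.121 side [0.5377 0.0049] 0.694 q3 -1.068
[ 0.75 -0.53 -1.07  0.68 -0.99 -0.11]
-32.165183605651805
[ 0.51 -0.17] 1.0
[ 1.02 -0.35] 2.0
[ 1.53 -0.52] 3.0
[ 2.04 -0.69] 4.0
[ 2.55 -0.87] 5.0
[ 3.06 -1.04] 6.0
[ 3.58 -1.22] 7.0
[ 4.09 -1.39] 8.0
```

Call:
servo_tool(
  targets="0.5 -0.1 0.1 0 0 0 0;1.0 -0.18 0.1 0 0 0 0;1.5 -0.26 0.1 0 0 0 0;2.0 -0.33 0.1 0 0 0 0;2.5 -0.4 0.1 0 0 0 0",
)

```text
clock: 5.37
tcp_pos: [0.5334, 0.0125, 0.033]
tool_rot: [[0.713, -0.531, 0.458], [-0.444, -0.848, -0.29], [0.543, 0.003, -0.84]]
ft_force: [-2.3, -0.2, -0.2]
opening: 0.043
grip_force: 0.9
```

```bash
python3 - <<'E'
from look import *
s=torch([.56,-.003]);print(np.round(s["qpos"],3))
E
```

```text
tcp [0.5334 0.0125 0.033 ] ft [-2.3 -0.2 -0.2] torch top [ 0.5605 -0.0035] 0.137 side [0.5635 0.0017] 0.843 q3 -1.012
[ 0.689 -0.443 -1.012  0.696 -0.934 -0.083]
```

Call:
servo_tool(
  targets="0.5 -0.13 0 0 0 1 0;1.0 -0.27 0 0 0 2 0;1.5 -0.4 0 0 0 3 0;2.05 -0.54 0 0 0 4 0;2.6 -0.68 0 0 0 5 0;3.1 -0.82 0 0 0 6 0;3.6 -0.95 0 0 0 7 0;4.1 -1.1 0 0 0 8 0",
)

```text
clock: 6.13
tcp_pos: [0.5743, 0.0011, 0.0333]
tool_rot: [[0.768, -0.406, 0.495], [-0.34, -0.914, -0.223], [0.543, 0.003, -0.84]]
ft_force: [-2.4, 0.6, 0.1]
opening: 0.0427
grip_force: 1.0
```

```bash
python3 - <<'E'
from look import *
s=torch([.603,-.01]);print(np.round(s["qpos"],3))
E
```

```text
tcp [0.5743 0.0011 0.0333] ft [-2.4  0.6  0.1] torch top [ 0.6045 -0.0105] 0.141 side [ 0.6052 -0.0079] 0.612 q3 -0.968
[ 0.565 -0.377 -0.968  0.707 -0.772  0.122]
```

Call:
servo_tool(
  targets="0.54 -0.11 0 0 0 1 0;1.08 -0.23 0 0 0 2 0;1.6 -0.34 0 0 0 3 0;2.15 -0.46 0 0 0 4 0;2.7 -0.57 0 0 0 5 0;3.2 -0.69 0 0 0 6 0;3.75 -0.8 0 0 0 7 0;4.3 -0.92 0 0 0 8 0",
)

```text
clock: 6.9
tcp_pos: [0.617, -0.0079, 0.0333]
tool_rot: [[0.808, -0.276, 0.521], [-0.23, -0.961, -0.152], [0.543, 0.003, -0.84]]
ft_force: [-2.3, 0.5, 0.0]
opening: 0.0429
grip_force: 1.1
```

```bash
python3 - <<'E'
from look import *
s=torch([.649,-.015]);print(np.round(s["qpos"],3))
w=read_camera("wrist");t=read_camera("side")
cv2.imwrite("pics/s5.png",np.hstack([cv2.resize(w,(400,300)),cv2.resize(t[60:300,180:500],(400,300))])[:,:,::-1])
E
```

```text
tcp [ 0.617  -0.0079  0.0333] ft [-2.3  0.5  0. ] torch top [ 0.6491 -0.0157] 0.244 side [ 0.6503 -0.0136] 0.446 q3 -0.89
[ 0.461 -0.285 -0.89   0.671 -0.633  0.348]
```

View pics/s5.png

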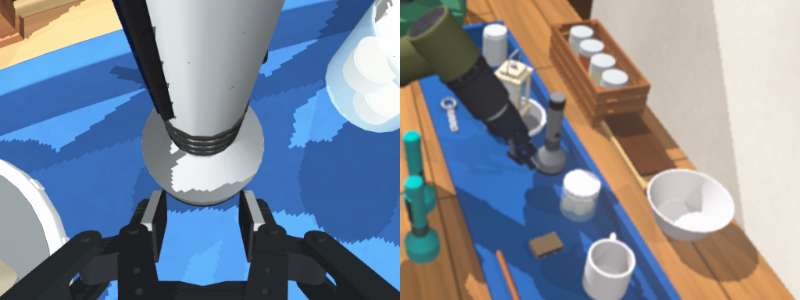

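The wrist and side views show the torch upright in the finger cradle, with the rail ahead, the jar clear to the right and the deck clear to the left. Now the last stretch.

Call:
servo_tool(
  targets="0.4 0 0 0 0 0 0;0.8 0 0 0 0 0 0;1.2 0 0 0 0 0 0;1.6 0 0 0 0 0 0;1.9 0 0 0 0 0 0;2.15 0 0 0 0 0 0;2.3 0 0 0 0 0 0;2.4 0 0 0 0 0 0",
)

```text
clock: 7.77
tcp_pos: [0.6411, -0.0078, 0.0332]
tool_rot: [[0.808, -0.277, 0.521], [-0.231, -0.961, -0.152], [0.543, 0.003, -0.84]]
ft_force: [-1.7, 1.0, 1.5]
opening: 0.043
grip_force: 1.2
```

Call:
servo_tool(
  targets="0.1 0 0 0 0 0 0;0.2 0 0 0 0 0 0",
)

```text
clock: 7.93
tcp_pos: [0.6429, -0.0078, 0.0332]
tool_rot: [[0.808, -0.277, 0.521], [-0.231, -0.961, -0.152], [0.543, 0.003, -0.84]]
ft_force: [-2.1, -0.2, 0.6]
opening: 0.0427
grip_force: 1.2
```

Call:
servo_tool(
  targets="0.1 0 0 0 0 0 0;0.2 0 0 0 0 0 0",
)

```text
clock: 8.1
tcp_pos: [0.6446, -0.0079, 0.033]
tool_rot: [[0.808, -0.277, 0.52], [-0.231, -0.961, -0.153], [0.542, 0.003, -0.84]]
ft_force: [-11.9, 2.9, 5.1]
opening: 0.0428
grip_force: 5.2
```

Call:
servo_tool(
  targets="-0.3 0 0 0 0 0 0;-0.8 0 0 0 0 0 0;-1.8 0 0 0 0 0 0;-3.5 0 0 0 0 0 0;-5.5 0 0 0 0 0 0;-7.5 0 0 0 0 0 0;-8 0 0 0 0 0 0;-8 0 0 0 0 0 0",
)

```text
clock: 8.77
tcp_pos: [0.5644, -0.0073, 0.0337]
tool_rot: [[0.807, -0.275, 0.523], [-0.23, -0.961, -0.151], [0.544, 0.001, -0.839]]
ft_force: [0.2, 0.7, 0.2]
opening: 0.043
grip_force: 0.0
```

```bash
python3 - <<'E'
from look import *
s=torch([.677,-.016]);print(np.round(s["qpos"],3))
I={n:cv2.cvtColor(read_camera(n),cv2.COLOR_RGB2HSV) for n in("top",)}
for nm,pr,x0 in(("deck",DECK,[.611,.156]),("lid",LID,[.662,-.152])):
    print(nm,fitrev([(calibration("top"),(I["top"][...,1]<75).astype(float))],pr,x0,6)[0].round(4))
w=read_camera("wrist");t=read_camera("side");t2=read_camera("top")
cv2.imwrite("pics/s6.png",np.vstack([np.hstack([cv2.resize(w,(400,300)),cv2.resize(t[60:300,180:500],(400,300))]),np.hstack([cv2.resize(t2[100:250,160:360],(400,300)),cv2.resize(t[80:230,220:420],(400,300))])])[:,:,::-1])
E
```

```text
tcp [ 0.5644 -0.0073  0.0337] ft [0.2 0.7 0.2] torch top [ 0.6751 -0.0156] 0.19 side [ 0.6758 -0.0158] 0.315 q3 -1.015
[ 0.535 -0.466 -1.015  0.65  -0.714  0.324]
deck [0.6113 0.1561]
lid [ 0.6634 -0.1516]
```

View pics/s6.png

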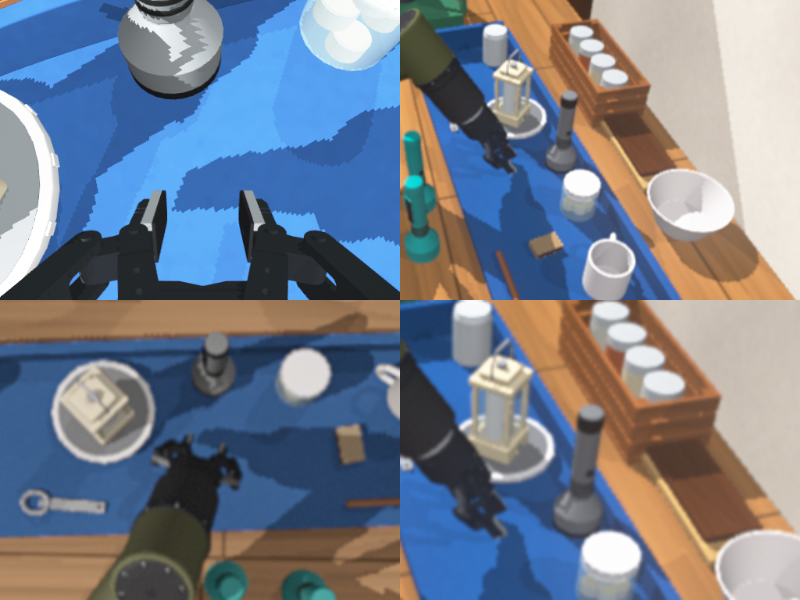

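The torch stands upright against the rail: I felt about 12 N of contact, and it measures (0.6755, -0.016). That leaves about 60 mm free on each side. The jar and turntable have not moved, and the gripper is clear.

```bash
python3 -c "
from workcell import workorder
print(workorder.sign_off())"
```

```text
the job is handed in; nothing more can be done
None
```

The grey torch now stands upright against the back rail, about 60 mm clear of the jar and of the turntable, nothing else was seen to move, and the job is handed in; no verdict came back.

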